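# Load the strip tubes under the bar lamp

### The arm

A 6-joint arm with a two-finger parallel gripper is mounted at the origin on the work surface. World frame = base frame: x ahead of the robot, y to its left, z up, the work surface at z = 0. Lengths are in mm, angles in rad, forces in N, time in s.
With the tool pointing down it reaches from about 350 to 775 mm from the base axis. Payload 7.3 kg.
Tool frame: the origin (TCP) lies at the very end of the fingers, on their centre line; the grasp point (between the pads) lies 19 mm behind it; z points along the fingers, y is the line along which they close (so a half turn about z gives the same grasp; the last joint's range is limited). The gripper opens to 92 mm and grips with 3 to 60 N. Pads are 19 mm wide; open, the fingers measure 130 mm over their backs; the gripper's body (75 mm by 190 mm) begins 47 mm behind the grasp point.
Start: joints at [1.164, 0.342, 1.524, -0, 1.275, -0.146], TCP at [135.357, 507.27, 226.741] pointing down, gripper open.
Joint ranges: [-2.53, 2.53], [-0.77, 2.02], [0.04, 2.7], [-1, 4.14], [0.28, 2.66], [-3.11, 3.11]. Speed limits (rad/s): [2.57, 2.57, 3.14, 3.14, 3.14, 3.14].

### API

Orientations are given as [roll, pitch, yaw] about the fixed x, y, z axes, in that order (R = Rz(yaw) Ry(pitch) Rx(roll)).
In Python, from plant import bot gives the robot as it stands.
- The arm moves only by the tool jog_arm, never from a script. Its argument "targets" is a list of rows, each an object with "xyz": the shift along the tool's x, y, z as a fraction of full scale, a list of three; "spin": the turn about the tool's z as a fraction of full scale. In form: [{"xyz": [x, y, z], "spin": spin}, ...]. A call has exactly 10 rows; each row shifts and turns the commanded pose from where the row before left it, along the tool's axes as they then stand; what a row does not reach is not made up. Full scale, the value 1, is 80 mm for a shift and 0.1 rad for a turn. A row lasts 1/8 s, in which the tool goes at most 62.5 mm and 10.7 degrees, less where a joint would pass 70% of its speed; a pose out of reach is approached as far as the arm can. A call with a number of a shift or a turn outside -1 to 1 is refused whole. A call with a gripper value outside its range is refused whole. "gripper" is the opening in per cent of the stroke, from 0 (shut) to 100 (fully open), set as the call begins (left out, the last holds). The fingers move at their own pace and stop on an object; the grip force is fixed at half the most. Time passes only in rows, so rows that do not move let the fingers close, or fill a call up. It gives the time, the measured TCP pose, the force, the opening and the grip force at its end, in the units of the state.
- bot.get_obs(): the state, without advancing time (a new reading comes with each control period).
- bot.capture(name): name is "side" or "top"; returns the picture (400x640x3 uint8, blue, green, red); there is no depth.
- bot.get_calibration(name): a dict with "vfov" (degrees; the focal length in pixels is half the picture's height over the tangent of half this angle, whatever the lens; pixels are square), "cx", "cy" (the principal point, pixels), "k1" (the pictures are not rectified: a ray, as slopes to the right and down, at radius r is drawn at 1 + k1 r^2 times it, then the intrinsics apply), "eye" and "rotation" of the camera in the world. Camera axes: x right, y down, z forward; pixel columns grow to the right and rows downward; lengths in mm; the calibration is good to about 2 mm. A picture is of the moment at which its call begins. get_calibration takes no time and is no camera call.
- bot.close_job(): hands the job in; it is judged then, once.
The state is a dict: "time": time; "joint_positions": joint angles; "dq": joint speeds; "tau": joint torques, N m; "tool_pos": TCP position; "tcp_rot": TCP orientation; "contact_force": force on the tool from outside, world axes, zero at the start; "moment": the same for the moment, N m; "grip_width": finger opening in mm; "finger_force": force on a finger pad.
Only numpy, scipy, OpenCV 4.12 (cv2) and the standard library are available. Lean on these libraries where they do the work, as an engineer would, in place of code of your own. Each camera call takes 0.05 s, during which the arm holds its last target. There are 200 camera calls.

### The job

Two of the long capped tubes are still in the slanted rest: lay each of them in an empty V-groove of the stand, under the lamp, with its cap towards the robot and its round end pushed home to the back fence, like the tubes already there. Set them down rather than dropping them, do not knock the lamp, and leave the short tube, the loaded tubes and everything else on the bench where they are.

Things in the scene. Friction and masses are not known exactly. Their poses are not given: they have to be found in the camera images.
- tube_a: one of the two tubes to load, in a slot of the slanted rest: glass 25 mm across, round at one end, a white screw cap at the other; 150 mm long in all, about 60 g (40 to 85), a grey plastic strip inside. Origin on its axis midway along it; x axis along the tube from cap to round end (at the start 25 degrees below level, cap up and towards the robot)
- tube_a_cap (a point): middle of tube_a's eight-sided cap, on the axis, 61 mm from the tube's origin; the cap is 28 mm across its flats and 28 mm long and makes up the end of the tube; at the start two of its flats are upright
- tube_a_end (a point): tip of tube_a's round end, 75 mm from its origin
- tube_b: the other tube to load, the same as tube_a in every way, in another slot of the rest
- tube_b_cap (a point): middle of tube_b's cap, as for tube_a
- tube_b_end (a point): tip of tube_b's round end, as for tube_a
- short_tube: a shorter tube of the same make, 120 mm long, in the third slot of the slanted rest; it stays there. Origin on its axis 75 mm from the tip of its round end, x axis from cap to round end
- stand: the fixed lamp stand: a white tray 215 mm (x) by 310 mm (y), 8 mm thick, with two notched black plastic rails across it, a back fence, and two 14 mm steel posts (x = +15, y = -146 and +146 mm) that carry the bar lamp. Origin on the table under it; z up; x points away from the robot, from the open front to the fence
- grooves (a point): point in the stand (its frame: x 15, y 0, z 40 mm) midway between the rails (12 mm thick, middles at the stand's x = -18 and +48 mm), level with the notch bottoms. Four grooves along x at y = -93, -31, +31, +93 mm, two empty, two taken, which ones varies. Notches 90-degree V, 16 mm deep, 32 mm wide; rail tops z = 56 mm. A tube lying in a groove has its axis at z = 57.7 mm
- fence (a point): top middle of the front face of the stand's steel back fence, at the stand's x = +78, z = 62 mm; the fence is 250 mm long in y. A loaded tube has its round end up to it and its cap out in front of the lamp
- lamp: the grey bar lamp over the grooves, fixed to the stand, with the stand's origin and axes: x from -42 to +42 mm, 272 mm long in y and clamped to the posts at its ends, underside 105 mm above the table, top 154 mm, and a black bar handle on it up to 183 mm
- loaded_a: a tube the same as tube_a, already lying in one of the stand's grooves, cap towards the robot, round end about 3 mm from the fence; it stays there. Origin and axes as for tube_a
- loaded_b: a second tube already lying in another of the stand's grooves; as loaded_a
- rest: the fixed slanted tube rest of sheet steel with two notched black rails: 200 mm wide (y), about 150 mm deep (x), 85 mm high. Origin on the table under it; x points away from the robot, down the slope
- slots (a point): where the axis of a tube in the middle slot passes above the rest's origin, 75 mm up. Slots at y = -62, 0, +62 mm, sloping down 25 degrees along x. A tube lies in V-notches of two 12 mm rails, 8 mm from its origin towards the cap and 48 mm from it towards the round end, and a plate stops its round end; the cap and the 30 mm of glass next to it are free all round
- wash_bottle: white plastic wash bottle with a bent spout reaching 51 mm from its axis, 64 mm across, 195 mm high, standing; origin under its middle
- beaker: empty glass beaker, 68 mm across, 90 mm high, standing; origin under its middle
- flask: round glass flask in a cork ring, 80 mm across, 120 mm high; origin under its middle
- reagent: small brown bottle, 60 mm across, 110 mm high, standing; origin under its middle
- vial_block: clear and white block full of small orange-capped vials, 110 by 75 mm, 70 mm high; origin under its middle
There are look-alikes about, which are no part of the job. What is shaped like the tube_a but blue is not meant. What is shaped like the tube_b but pink is not meant.

How it is judged (in metres and radians):
At the end, for the whole second after the job is handed in: both long tubes lie at rest, each down in its own V-groove of the stand (axis within 3.5 mm of the seated height, within 4 degrees of the groove's line), round end within 12 mm of the fence and cap to the front (z of tube_a in the frame of stand between 0.054 and 0.0612 m and y of tube_a in the frame of stand between -0.11 and 0.11 m and x of tube_a_end in the frame of stand between 0.066 and 0.081 m and angle between the x axis of each of tube_a, tube_b and the x axis of stand, either way round below 0.07 rad and linear speed of each of tube_a, tube_b below 0.02 m/s and z of tube_b in the frame of stand between 0.054 and 0.0612 m and y of tube_b in the frame of stand between -0.11 and 0.11 m and x of tube_b_end in the frame of stand between 0.066 and 0.081 m); the robot touches nothing.
It fails at once if the lamp is knocked (more than 8 N) (contact force between lamp and anything else above 8 N).
It fails at once if a tube is dropped (it falls free, faster than 0.5 m/s) ((linear speed of tube_a above 0.5 m/s and contact force between the fingers and tube_a below 0.05 N) or (linear speed of tube_b above 0.5 m/s and contact force between the fingers and tube_b below 0.05 N)).
It fails at once if the short tube or a loaded tube is shifted by more than 12 mm (distance of any of short_tube, loaded_a, loaded_b from where it was at the start of the episode above 0.012 m).
It fails at once if another thing on the bench is shifted by more than 25 mm (distance of any of wash_bottle, beaker, flask, reagent, vial_block from where it was at the start of the episode above 0.025 m).
It fails at once if another thing on the bench is tipped by more than 20 degrees (angle between any of wash_bottle, beaker, flask, reagent, vial_block's own z axis and vertical above 0.35 rad).
It also fails if it takes over 72 s, if anything falls off the work surface, if the arm or the gripper's body presses on something with over 40 N, if the wrist force passes 120 N, or if a joint passes its speed limit or range.

## Working session

There is one attempt and no reset: what is moved stays moved. The work goes in short steps, Python scripts to look and compute and a tool call to move; the robot and the scene stay as the last step left them, time stands still between calls to the robot, and variables do not carry over. Pictures are saved under pics/ and viewed, at most 10 in all, crops included, and the job is handed in when it is done.

Besides the shell and the picture viewer there is one more tool, called after "Request:" as a command line: name --argument value ..., lists and objects as JSON in quotes. jog_arm: Moves the arm, as the interface text tells. Shift numbers are shares of 80 mm and turn numbers shares of 0.1 rad, none past 1 either way. Its arguments: {"type":"object","properties":{"targets":{"type":"array","items":{"type":"object","properties":{"xyz":{"type":"array","items":{"type":"number"}},"spin":{"type":"number"}}}},"gripper":{"type":"number"}},"required":["targets"]}

```bash
mkdir -p pics; cat > h.py <<'E'
import numpy as np,cv2
from plant import bot
def cal(n):
    c=bot.get_calibration(n); f=200/np.tan(np.radians(c['vfov'])/2)
    return c,f,np.array(c['eye'],float),np.array(c['rotation'],float)
def ray(n,u,v):
    c,f,e,R=cal(n); d=np.array([(u-c['cx'])/f,(v-c['cy'])/f]); s=d.copy()
    for _ in range(30): s=d/(1+c['k1']*(s@s))
    return e,R@np.array([s[0],s[1],1.])
def onz(n,u,v,z):
    e,d=ray(n,u,v); return e+d*(z-e[2])/d[2]
def proj(n,p):
    c,f,e,R=cal(n); q=R.T@(np.array(p,float)-e); s=q[:2]/q[2]; s=s*(1+c['k1']*(s@s)); return s*f+[c['cx'],c['cy']]
def tri(a,b):
    (e1,d1),(e2,d2)=ray('top',*a),ray('side',*b)
    t=np.linalg.lstsq(np.c_[d1,-d2],e2-e1,rcond=None)[0]; p,q=e1+d1*t[0],e2+d2*t[1]
    return (p+q)/2,np.linalg.norm(p-q)
E
python3 - <<'E'
from h import *
np.set_printoptions(precision=3,suppress=True)
for n in('top','side'):
    cv2.imwrite(f'pics/{n}0.png',bot.capture(n)); print(n,bot.get_calibration(n))
    c,f,e,R=cal(n); print('fwd if cam2world',R[:,2])
print(bot.get_obs())
E
```

```text
top {'vfov': 50.2724566887659, 'cx': 313.9466377675783, 'cy': 202.48647499771485, 'k1': -0.030413114425441912, 'eye': array([ 303.683,  -10.95 , 1363.016]), 'rotation': array([-2.971, -0.   , -1.557])}Traceback (most recent call last):
  File "<stdin>", line 5, in <module>
IndexError: too many indices for array: array is 1-dimensional, but 2 were indexed
```

View pics/top0.png

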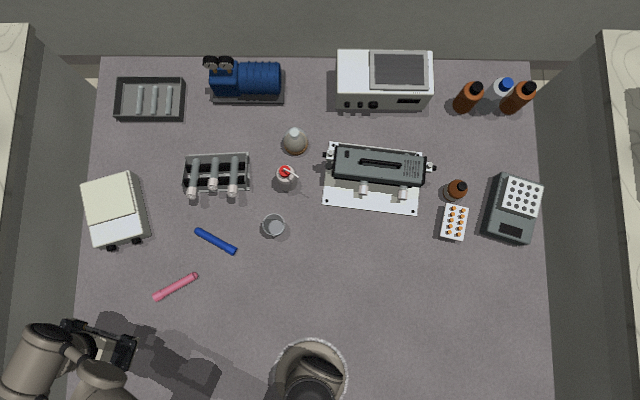

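```bash
sed -i 's/^def cal/from scipy.spatial.transform import Rotation as Ro\ndef cal/; s/np.array(c\[.rotation.\],float)$/Ro.from_euler("xyz",c["rotation"]).as_matrix()/' h.py
python3 - <<'E'
from h import *
np.set_printoptions(precision=3,suppress=True)
t=bot.capture('top'); s=bot.capture('side'); cv2.imwrite('pics/side0.png',s); cv2.imwrite('pics/topraw.png',t)
a=cv2.resize(t[130:240,170:450],None,fx=2.85,fy=2.85,interpolation=cv2.INTER_CUBIC); cv2.imwrite('pics/topc.png',a)
for n in('top','side'):
    c,f,e,R=cal(n); print(n,f,e,R[:,2],c['rotation'])
o=bot.get_obs(); print(o['tool_pos'],o['tcp_rot'],o['grip_width'],o['time'])
E
```

```text
top 426.25245484022685 [ 303.683  -10.95  1363.016] [ 0.17   0.002 -0.986] [-2.971 -0.    -1.557]
side 398.535218305015 [  -7.546 -582.76   941.642] [ 0.464  0.494 -0.736] [-2.397  0.007 -0.761]
[135.223 506.98  226.21 ] [-3.14  -0.     2.881] 91.97452655439872 0.15
```

View pics/side0.png

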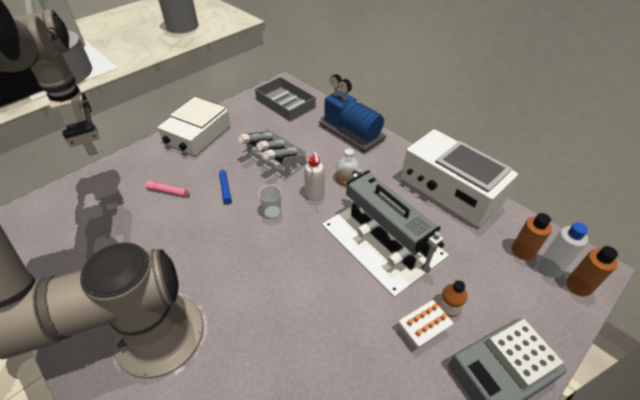

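View pics/topc.png

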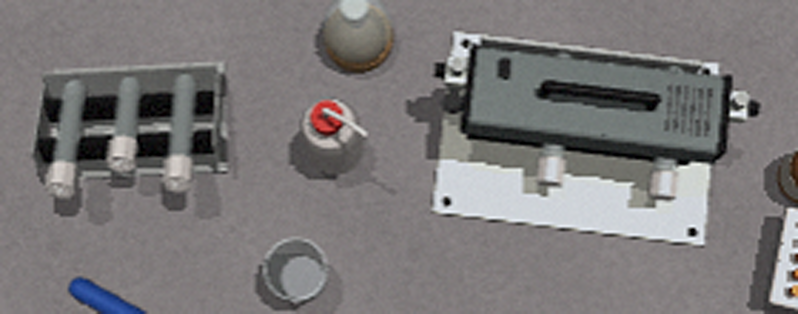

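Candidates: the left rest tube (192,195) and right rest tube (232,191) are long with white caps, so they are tube_a and tube_b. The middle one (213,184) is short. The blue (215,241) and pink (175,287) tubes are look-alikes. Loaded caps are at (364,188) and (403,193), so the empty grooves are +y outermost (about 345) and the third (about 384).

```bash
python3 - <<'E'
from h import *
np.set_printoptions(precision=1,suppress=True)
t=cv2.imread('pics/topraw.png'); s=cv2.imread('pics/side0.png')
def blobs(im,box,thr,sat=40,amin=15):
    x0,y0,x1,y1=box; h=cv2.cvtColor(im[y0:y1,x0:x1],cv2.COLOR_BGR2HSV)
    m=((h[...,2]>thr)&(h[...,1]<sat)).astype(np.uint8); n,l,st,c=cv2.connectedComponentsWithStats(m)
    for i in range(1,n):
        if st[i,4]>=amin: print(c[i]+[x0,y0],'bbox',st[i,:4]+[x0,y0,0,0],st[i,4])
print('top rest');blobs(t,(180,150,255,205),165)
print('side rest');blobs(s,(235,120,310,170),165)
print('top stand');blobs(t,(318,140,440,220),200,40,30)
# tray contour corners, top
for n,im,b in(('top',t,(315,138,440,220)),('side',s,(318,190,450,295))):
    x0,y0,x1,y1=b; h=cv2.cvtColor(im[y0:y1,x0:x1],cv2.COLOR_BGR2HSV)
    m=((h[...,2]>150)&(h[...,1]<40)).astype(np.uint8)
    p=np.argwhere(m)[:,::-1]; q=cv2.convexHull(p.astype(np.int32)); a=cv2.approxPolyDP(q,3,True)[:,0]+[x0,y0]
    for c in a: print(n,c,onz(n,*c,8.))
x=cv2.resize(s[115:175,230:315],None,fx=4.5,fy=4.5,interpolation=cv2.INTER_CUBIC)
y=cv2.resize(s[170:295,315:455],None,fx=3.3,fy=3.3,interpolation=cv2.INTER_CUBIC)
W=np.zeros((max(x.shape[0],y.shape[0]),800,3),np.uint8); y=y[:, :800-x.shape[1]]
W[:x.shape[0],:x.shape[1]]=x; W[:y.shape[0],x.shape[1]:x.shape[1]+y.shape[1]]=y; print(x.shape,y.shape)
cv2.imwrite('pics/sidec.png',W)
E
```

```text
top rest
[212.5 181.2] bbox [209 178   8   8] 53
[232.1 187.9] bbox [229 184   7   9] 52
[191.4 190.3] bbox [187 187   9   8] 56
side rest
[279.9 122.3] bbox [278 120   5   6] 19
[242.3 137. ] bbox [237 132  13  12] 90
[305.1 144.1] bbox [297 135  13  21] 131
[261.8 144.5] bbox [257 141  12   9] 69
[267.8 153.6] bbox [262 150  13   9] 78
[307.  166.8] bbox [305 164   5   6] 22
top stand
[332.2 145.2] bbox [328 141  10  10] 36
[371.5 200.4] bbox [322 186  97  30] 1596
top [432 163] [ 673.8 -394.5    8. ]
top [417 215] [ 500.5 -340.2    8. ]
top [321 203] [535.4 -31.1   8. ]
top [329 141] [743.9 -55.3   8. ]
top [421 152] [ 710.7 -359.4    8. ]
side [449 282] [ 636.8 -413.8    8. ]
side [435 294] [ 579.6 -408.9    8. ]
side [318 294] [ 358.1 -195.9    8. ]
side [318 205] [576.9  32.5   8. ]
side [325 190] [639.4  64.5   8. ]
side [403 190] [ 823.1 -112.8    8. ]
side [449 217] [ 832.4 -283.3    8. ]
(270, 382, 3) (412, 418, 3)
```

View pics/sidec.png

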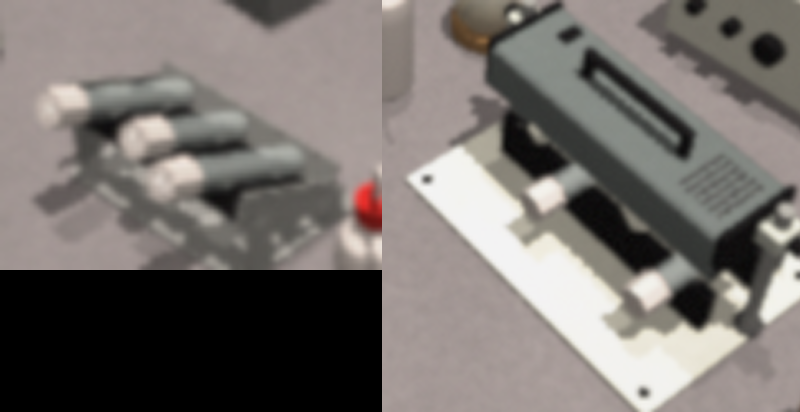

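```bash
python3 - <<'E'
from h import *
np.set_printoptions(precision=1,suppress=True)
t=cv2.imread('pics/topraw.png'); s=cv2.imread('pics/side0.png')
def blobs(im,box,thr,sat=60,amin=30):
    x0,y0,x1,y1=box; h=cv2.cvtColor(im[y0:y1,x0:x1],cv2.COLOR_BGR2HSV)
    m=((h[...,2]>thr)&(h[...,1]<sat)).astype(np.uint8); n,l,st,c=cv2.connectedComponentsWithStats(m)
    return [(c[i]+[x0,y0],st[i,4]) for i in range(1,n) if amin<=st[i,4]<200]
for thr in(140,150,160): print(thr,'top',blobs(t,(180,175,240,203),thr),'side',blobs(s,(235,125,285,160),thr))
for nm,a,b in(('restL',(191.8,193.2),(243.8,138.1)),('short',(212.8,184.4),(262.2,145.4)),('restR',(232.5,190.7),(268.9,154.6)),
 ('loadL',(363.7,188.9),(364.4,229.1)),('loadR',(402.6,193.9),(395.6,258.8)),('cornerL',(321.6,204),(322.9,223.9)),('cornerR',(417.3,215.6),(393.5,294.2)),('screwL',(326.5,200.5),(328.9,224.2)),('screwR',(412.8,211.4),(394.1,288.8))):
    print(nm,*tri(a,b))
# round-end tips via top crop guesses (z ~ axis+12)
for nm,a,b in(('tipL',(196.3,158.5),(272.,133.3)),('tipR',(235.5,156.6),(296.,149.))): print(nm,*tri(a,b))
E
```

```text
140 top [(array([211.2, 181.7]), np.int32(110)), (array([230.3, 189.5]), np.int32(114)), (array([191. , 191.6]), np.int32(90))] side [(array([262.1, 144.7]), np.int32(84)), (array([267.5, 153.7]), np.int32(112))]
150 top [(array([212.4, 182.6]), np.int32(77)), (array([231.9, 188.7]), np.int32(78)), (array([191.1, 190.9]), np.int32(74))] side [(array([261.9, 144.5]), np.int32(76)), (array([267.7, 153.7]), np.int32(90))]
160 top [(array([212.5, 181.1]), np.int32(54)), (array([232.3, 187.9]), np.int32(55)), (array([191.3, 190.2]), np.int32(60))] side [(array([281.4, 129.1]), np.int32(52)), (array([261.9, 144.5]), np.int32(71)), (array([267.7, 153.6]), np.int32(83))]
restL [543.8 358.4 107.9] 2.3989384296407152
short [574.6 300.3  93.3] 1.8471370427789375
restR [553.5 236.9 104.6] 1.6953536527604307
loadL [ 571.6 -162.3   65.5] 0.46019432377654623
loadR [ 558.9 -284.5   60.1] 0.33704901851546537
cornerL [532.9 -33.6   8.4] 1.9059518339074268
cornerR [ 495.8 -337.5   19.2] 2.8726756991523628
screwL [543.7 -49.   11.5] 1.1307538853777588
screwR [ 511.4 -325.9   13. ] 0.356834046960164
tipL [665.6 365.6  58.7] 2.924484357506779
tipR [673.1 242.6  55.4] 0.27147124085587737
```

```bash
python3 - <<'E'
from h import *
t=cv2.imread('pics/topraw.png')
cv2.imwrite('pics/lampc.png',cv2.resize(t[136:220,317:442],None,fx=6.4,fy=6.4,interpolation=cv2.INTER_CUBIC))
# predicted features for stand pose guess, top crop px
yaw=-0.111; R=np.array([[np.cos(yaw),-np.sin(yaw)],[np.sin(yaw),np.cos(yaw)]])
fl=np.array([533.9,-32.]); o=fl-R@[-107.5,155]; print('stand o',o)
for nm,p in dict(lampFtopL=(-42,136,154),lampFtopR=(-42,-136,154),lampFbotL=(-42,136,105),lampFbotR=(-42,-136,105),lampBtopL=(42,136,154),lampBtopR=(42,-136,154),capL=(-75,31,58),capR=(-75,-93,58)).items():
    w=np.r_[o+R@p[:2],p[2]]; print(nm,(proj('top',w)-[317,136])*6.4,((proj('side',w)-[315,170])*3.3+[382,0]))
E
```

```text
stand o [ 623.56873465 -197.95411422]
lampFtopL [ 91.85217058 242.38389675] [481.91319923  44.71770563]
lampFtopR [686.80255965 315.46906877] [719.03616735 249.77967073]
lampFbotL [ 87.63794775 266.80768791] [479.31763686  84.45708499]
lampFbotR [660.30174982 337.20803761] [707.56111108 287.95935657]
lampBtopL [113.26258417  66.11747183] [555.33034919   3.56298768]
lampBtopR [701.31937535 137.88507071] [795.01398822 195.62020373]
capL [289.94668444 380.54597712] [526.45739489 210.46327483]
capR [543.16590613 411.78653644] [629.11565599 307.32815699]
```

View pics/lampc.png

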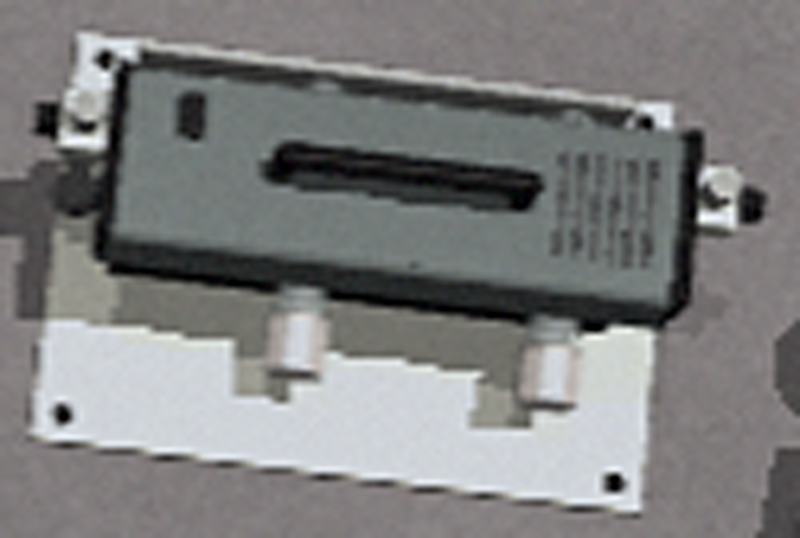

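The crop shows the lamp's front edge at about (105,268)–(660,325) and the loaded caps' faces at (297,377) and (550,408). That puts the stand origin near (625,-201) with yaw -0.11. The empty grooves are y=+93 and y=-31.

```bash
cat >> h.py <<'E'
SO=np.array([625.,-201.]); SY=-0.11; RY=0.063
def st(x,y):  # stand -> world xy
    c,s=np.cos(SY),np.sin(SY); return SO+[c*x-s*y,s*x+c*y]
def ist(p):
    c,s=np.cos(SY),np.sin(SY); d=np.array(p[:2])-SO; return np.array([c*d[0]+s*d[1],-s*d[0]+c*d[1]])
def plan(target,yaw,frm=None,fy=None):
    """spin (rows of 0.1) first, then shift in tool axes, units of 80 mm; yaw = heading of groove"""
    o=bot.get_obs(); p=np.array(o['tool_pos'] if frm is None else frm); y0=o['tcp_rot'][2] if fy is None else fy+np.pi
    dy=(yaw+np.pi-y0+np.pi)%(2*np.pi)-np.pi
    d=np.array(target)-p; y=yaw+np.pi; R=Ro.from_euler('xyz',[np.pi,0,y]).as_matrix()
    print('t%.2f'%o['time'],'spin',round(-dy/0.1,2),'shift/80',np.round(R.T@d/80,3))
E
python3 - <<'E'
from h import *
plan((543,235.5,250),RY)
E
```

```text
t0.15 spin -3.24 shift/80 [-4.873 -3.708 -0.297]
```

Request:
jog_arm --gripper 43 --targets '[{"xyz": [0,0,-0.15],"spin": -0.81},{"xyz": [0,0,-0.15],"spin": -0.81},{"xyz": [0,0,0],"spin": -0.81},{"xyz": [0,0,0],"spin": -0.81},{"xyz": [-0.6,-0.46,0],"spin": 0},{"xyz": [-0.6,-0.46,0],"spin": 0},{"xyz": [-0.6,-0.46,0],"spin": 0},{"xyz": [-0.6,-0.46,0],"spin": 0},{"xyz": [-0.6,-0.46,0],"spin": 0},{"xyz": [-0.6,-0.46,0],"spin": 0}]'

```text
time: 1.4
tool_pos: [438.1, 303.7, 250.6]
tcp_rot: [3.141, -0.0, -3.078]
contact_force: [0.7, 1.4, 0.1]
grip_width: 39.4
finger_force: 0.0
```

```bash
python3 - <<'E'
from h import *
plan((543,235.5,250),RY); plan((543,235.5,140),RY); print(bot.get_obs()['tcp_rot'],bot.get_obs()['tool_pos'])
E
```

```text
t1.40 spin 0.0 shift/80 [-1.255 -0.934  0.007]
t1.40 spin 0.0 shift/80 [-1.255 -0.934  1.382]
[ 3.14141591e+00 -2.05644196e-04 -3.07846897e+00] [438.09347941 303.74325193 250.59069182]
```

Request:
jog_arm --targets '[{"xyz": [-0.42,-0.31,0],"spin": 0},{"xyz": [-0.42,-0.31,0],"spin": 0},{"xyz": [-0.42,-0.31,0],"spin": 0},{"xyz": [0,0,0.5],"spin": 0},{"xyz": [0,0,0.5],"spin": 0},{"xyz": [0,0,0.5],"spin": 0},{"xyz": [0,0,0.1],"spin": 0},{"xyz": [0,0,0],"spin": 0},{"xyz": [0,0,0],"spin": 0},{"xyz": [0,0,0],"spin": 0}]'

```text
time: 2.65
tool_pos: [542.8, 237.5, 124.3]
tcp_rot: [3.141, 0.003, -3.078]
contact_force: [0.6, -0.7, -0.6]
grip_width: 39.3
finger_force: 0.0
```

```bash
python3 - <<'E'
from h import *
o=bot.get_obs(); print(o['tool_pos']); plan((543,235.5,86),RY)
s=bot.capture('side'); t=bot.capture('top')
a=cv2.resize(s[90:190,215:335],None,fx=4,fy=4,interpolation=cv2.INTER_CUBIC)
b=cv2.resize(t[140:240,170:250],None,fx=4,fy=4,interpolation=cv2.INTER_CUBIC)
cv2.imwrite('pics/ap.png',np.hstack([a,b]))
E
```

```text
[542.76156694 237.49125674 124.25297888]
t2.65 spin 0.0 shift/80 [-0.001 -0.025  0.478]
```

View pics/ap.png

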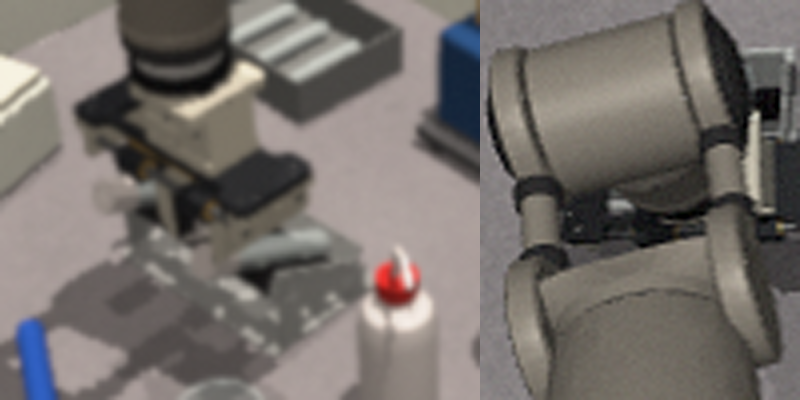

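The gripper straddles the right tube; the body is long along y, as I assumed. The left and short tubes look clear of it. I'll descend and close.

Request:
jog_arm --targets '[{"xyz": [0,-0.01,0.12],"spin": 0},{"xyz": [0,-0.01,0.12],"spin": 0},{"xyz": [0,0,0.12],"spin": 0},{"xyz": [0,0,0.12],"spin": 0},{"xyz": [0,0,0],"spin": 0},{"xyz": [0,0,0],"spin": 0},{"xyz": [0,0,0],"spin": 0},{"xyz": [0,0,0],"spin": 0},{"xyz": [0,0,0],"spin": 0},{"xyz": [0,0,0],"spin": 0}]'

```text
time: 4.0
tool_pos: [542.2, 235.6, 84.5]
tcp_rot: [3.141, 0.0, -3.078]
contact_force: [-0.2, 0.2, 0.8]
grip_width: 39.4
finger_force: 0.1
```

Request:
jog_arm --gripper 15 --targets '[{"xyz": [0,0,0],"spin": 0},{"xyz": [0,0,0],"spin": 0},{"xyz": [0,0,0],"spin": 0},{"xyz": [0,0,0],"spin": 0},{"xyz": [0,0,0],"spin": 0},{"xyz": [0,0,0],"spin": 0},{"xyz": [0,0,0],"spin": 0},{"xyz": [0,0,0],"spin": 0},{"xyz": [0,0,0],"spin": 0},{"xyz": [0,0,0],"spin": 0}]'

```text
time: 5.25
tool_pos: [542.1, 235.7, 84.3]
tcp_rot: [3.141, 0.0, -3.078]
contact_force: [1.5, 1.0, -0.1]
grip_width: 27.7
finger_force: 29.9
```

Request:
jog_arm --targets '[{"xyz": [0,0,-0.1],"spin": 0},{"xyz": [0,0,-0.2],"spin": 0},{"xyz": [0,0,-0.3],"spin": 0},{"xyz": [0,0,-0.4],"spin": 0},{"xyz": [0,0,-0.5],"spin": 0},{"xyz": [0,0,-0.5],"spin": 0},{"xyz": [0,0,-0.4],"spin": 0},{"xyz": [0,0,-0.2],"spin": 0},{"xyz": [0,0,0],"spin": 0},{"xyz": [0,0,0],"spin": 0}]'

```text
time: 6.5
tool_pos: [541.7, 235.4, 291.9]
tcp_rot: [-3.141, -0.001, -3.079]
contact_force: [-0.2, -0.6, -0.7]
grip_width: 27.4
finger_force: 29.8
```

```bash
python3 - <<'E'
from h import *
x,y=st(-195,93); plan((x,y,290),SY); print(x,y,bot.get_obs()['grip_width'])
s=bot.capture('side'); cv2.imwrite('pics/lift.png',cv2.resize(s[40:240,180:360],None,fx=3,fy=3,interpolation=cv2.INTER_CUBIC))
E
```

```text
t6.50 spin 1.73 shift/80 [ 0.804 -4.145  0.023]
441.3879428763014 -87.1553142267781 27.3579996233018
```

View pics/lift.png

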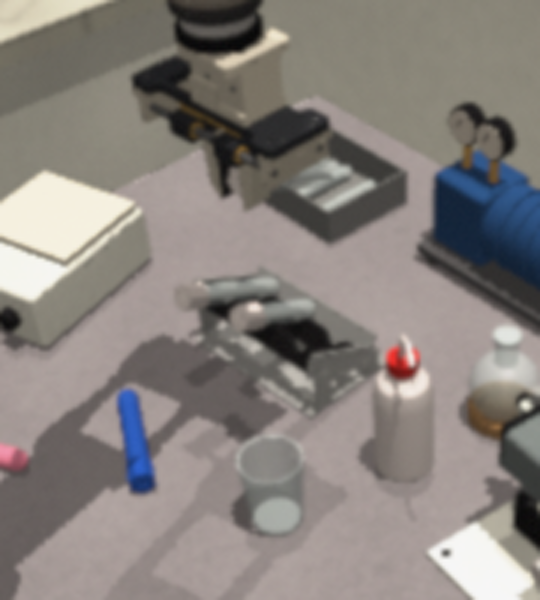

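The right tube has left the rest and is held; the short and left tubes have stayed put. Carrying it over now.

Request:
jog_arm --targets '[{"xyz": [0,0,0],"spin": 0.58},{"xyz": [0,0,0],"spin": 0.58},{"xyz": [0,0,0],"spin": 0.57},{"xyz": [0.1,-0.4,0],"spin": 0},{"xyz": [0.15,-0.7,0],"spin": 0},{"xyz": [0.15,-0.75,0],"spin": 0},{"xyz": [0.15,-0.75,0],"spin": 0},{"xyz": [0.15,-0.75,0],"spin": 0},{"xyz": [0.1,-0.5,0],"spin": 0},{"xyz": [0,-0.29,0],"spin": 0}]'

```text
time: 7.8
tool_pos: [441.0, -88.3, 291.7]
tcp_rot: [3.141, -0.001, 3.03]
contact_force: [0.3, 0.9, -1.3]
grip_width: 27.5
finger_force: 29.8
```

```bash
python3 - <<'E'
from h import *
x,y=st(-195,93); plan((x,y,290),SY); plan((x,y,110),SY); print(ist(bot.get_obs()['tool_pos']))
E
```

```text
t7.80 spin -0.02 shift/80 [-0.003  0.014  0.021]
t7.80 spin -0.02 shift/80 [-0.003  0.014  2.271]
[-195.2728021   91.8540279]
```

Request:
jog_arm --targets '[{"xyz": [0,0.01,0.3],"spin": 0},{"xyz": [0,0,0.4],"spin": 0},{"xyz": [0,0,0.4],"spin": 0},{"xyz": [0,0,0.4],"spin": 0},{"xyz": [0,0,0.4],"spin": 0},{"xyz": [0,0,0.27],"spin": 0},{"xyz": [0,0,0.1],"spin": 0},{"xyz": [0,0,0],"spin": 0},{"xyz": [0,0,0],"spin": 0},{"xyz": [0,0,0],"spin": 0}]'

```text
time: 9.05
tool_pos: [442.8, -85.9, 111.4]
tcp_rot: [-3.141, 0.002, 3.032]
contact_force: [-0.1, 0.4, -0.1]
grip_width: 27.2
finger_force: 29.8
```

```bash
python3 - <<'E'
from h import *
o=bot.get_obs(); print(ist(o['tool_pos']),o['tool_pos'])
s=bot.capture('side'); t=bot.capture('top')
a=cv2.resize(s[150:300,280:440],None,fx=2.5,fy=2.5,interpolation=cv2.INTER_CUBIC)
b=cv2.resize(t[130:280,290:445],None,fx=2.5,fy=2.5,interpolation=cv2.INTER_CUBIC)
cv2.imwrite('pics/pre.png',np.hstack([a,b]))
# predicted: grasp pt and tip, tilt 25deg
g=ist(o['tool_pos']); z=o['tool_pos'][2]+19; L=np.r_[g,z]
for dd in(0,145*np.cos(.436)):
    w=np.r_[st(g[0]+dd,g[1]),z-dd*np.tan(.436)]
    print((proj('side',w)-[280,150])*2.5,(proj('top',w)-[290,130])*2.5+[400,0])
E
```

```text
[-193.77427374   94.36088215] [442.7556563  -85.93721526 111.43213279]
[ 80.38510455 184.55122371] [525.55985772 243.97328008]
[172.26468987 164.70543984] [534.53154002 144.73151448]
```

View pics/pre.png

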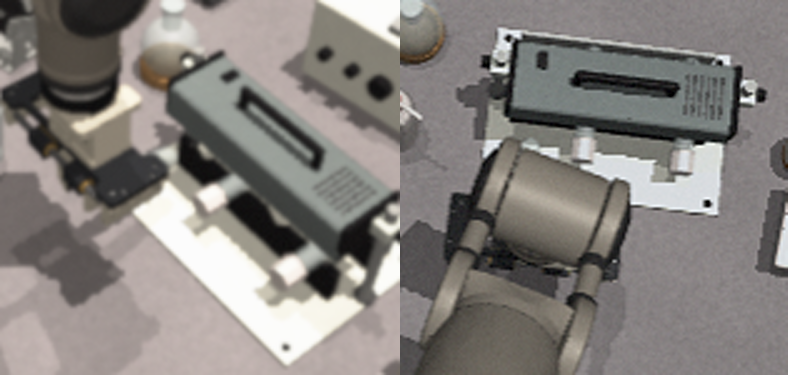

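The glass tip shows at (175,155) in the side view, matching the predicted 25° tilt and position. The way under the lamp is clear, so I go in a little lower, then pivot it on the front rail.

Request:
jog_arm --targets '[{"xyz": [0,-0.017,0.09],"spin": 0},{"xyz": [0,0,0],"spin": 0},{"xyz": [-0.1,0,0],"spin": 0},{"xyz": [-0.15,0,0],"spin": 0},{"xyz": [-0.15,0,0],"spin": 0},{"xyz": [-0.15,0,0],"spin": 0},{"xyz": [-0.15,0,0],"spin": 0},{"xyz": [-0.08,0,0],"spin": 0},{"xyz": [0,0,0],"spin": 0},{"xyz": [0,0,0],"spin": 0}]'

```text
time: 10.4
tool_pos: [503.8, -93.8, 103.4]
tcp_rot: [3.141, -0.001, 3.032]
contact_force: [0.5, -0.2, -0.6]
grip_width: 27.8
finger_force: 29.8
```

Request:
jog_arm --targets '[{"xyz": [0,0,0.05],"spin": 0},{"xyz": [0,0,0.05],"spin": 0},{"xyz": [0,0,0.05],"spin": 0},{"xyz": [0,0,0.05],"spin": 0},{"xyz": [0,0,0.05],"spin": 0},{"xyz": [0,0,0.05],"spin": 0},{"xyz": [0,0,0.05],"spin": 0},{"xyz": [0,0,0.05],"spin": 0},{"xyz": [0,0,0],"spin": 0},{"xyz": [0,0,0],"spin": 0}]'

```text
time: 11.65
tool_pos: [504.3, -93.9, 71.5]
tcp_rot: [3.141, 0.0, 3.032]
contact_force: [0.0, 0.5, 0.5]
grip_width: 27.6
finger_force: 30.0
```

Request:
jog_arm --targets '[{"xyz": [0,0,0.05],"spin": 0},{"xyz": [0,0,0.05],"spin": 0},{"xyz": [0,0,0.05],"spin": 0},{"xyz": [0,0,0.05],"spin": 0},{"xyz": [0,0,0.05],"spin": 0},{"xyz": [0,0,0.05],"spin": 0},{"xyz": [0,0,0.05],"spin": 0},{"xyz": [0,0,0.05],"spin": 0},{"xyz": [0,0,0],"spin": 0},{"xyz": [0,0,0],"spin": 0}]'

```text
time: 12.9
tool_pos: [504.2, -93.9, 39.5]
tcp_rot: [3.141, -0.0, 3.032]
contact_force: [-0.6, 1.6, 0.9]
grip_width: 27.6
finger_force: 30.0
```

```bash
python3 - <<'E'
from h import *
o=bot.get_obs(); print(ist(o['tool_pos']),o['tool_pos'],o['contact_force'],o['moment'])
s=bot.capture('side'); t=bot.capture('top')
a=cv2.resize(s[190:265,305:405],None,fx=4,fy=4,interpolation=cv2.INTER_CUBIC)
b=cv2.resize(t[160:235,310:410],None,fx=4,fy=4,interpolation=cv2.INTER_CUBIC)
cv2.imwrite('pics/piv.png',np.hstack([a,b]))
E
```

```text
[-131.82172446   93.14986955] [504.20082753 -93.94195421  39.53421794] [-0.63168735  1.63163171  0.88484207] [0.14463092 0.03915166 0.0799186 ]
```

View pics/piv.png

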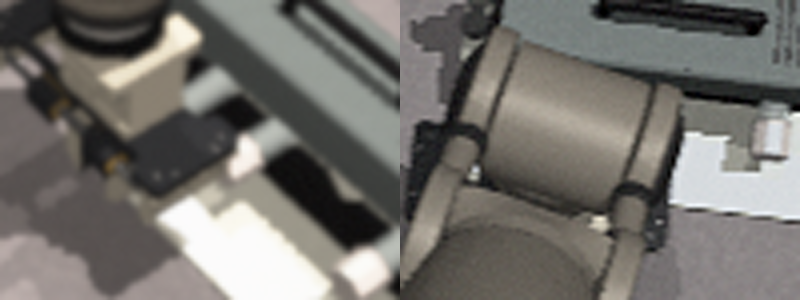

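```bash
python3 - <<'E'
from h import *
for z in(111,177,200,230,260,290,320,350): print(z-111,[np.round((proj('side',(442.8-dx*.11*0+dx,-85.9,z))-[280,150])*2.5) for dx in(0,40,60)])
# in top view: wrist front edge px
for z in(300,350,400): print(z,onz('top',290+120/2.5,130+150/2.5,z))
E
```

```text
0 [array([ 81., 196.]), array([107., 176.]), array([121., 167.])]
66 [array([ 80., 155.]), array([108., 135.]), array([121., 126.])]
89 [array([ 79., 140.]), array([108., 120.]), array([122., 110.])]
119 [array([ 79., 120.]), array([108., 100.]), array([122.,  90.])]
149 [array([78., 98.]), array([108.,  78.]), array([123.,  68.])]
179 [array([78., 76.]), array([108.,  56.]), array([123.,  46.])]
209 [array([77., 52.]), array([109.,  32.]), array([124.,  22.])]
239 [array([77., 28.]), array([109.,   7.]), array([124.,  -3.])]
300 [519.60244866 -69.63637139 300.        ]
350 [509.44644937 -66.87601033 350.        ]
400 [499.29045008 -64.11564927 400.        ]
```

Request:
jog_arm --targets '[{"xyz": [0,0,0.03],"spin": 0},{"xyz": [-0.06,0,0],"spin": 0},{"xyz": [-0.06,0,0],"spin": 0},{"xyz": [-0.06,0,0],"spin": 0},{"xyz": [-0.06,0,0],"spin": 0},{"xyz": [-0.06,0,0],"spin": 0},{"xyz": [-0.06,0,0],"spin": 0},{"xyz": [-0.06,0,0],"spin": 0},{"xyz": [0,0,0],"spin": 0},{"xyz": [0,0,0],"spin": 0}]'

```text
time: 14.25
tool_pos: [538.6, -97.8, 37.4]
tcp_rot: [-3.141, 0.002, 3.032]
contact_force: [2.2, 3.2, 1.4]
grip_width: 27.7
finger_force: 30.1
```

```bash
python3 - <<'E'
from h import *
o=bot.get_obs(); print(ist(o['tool_pos']),o['tool_pos'],o['contact_force'],o['moment'])
E
```

```text
[-97.17770991  93.07860008] [538.62763321 -97.81595398  37.43942278] [2.23454628 3.17616462 1.39365891] [ 0.46160964 -0.51260452  0.23463063]
```

Request:
jog_arm --targets '[{"xyz": [0,0.015,0],"spin": 0},{"xyz": [-0.03,0,0],"spin": 0},{"xyz": [-0.03,0,0],"spin": 0},{"xyz": [-0.03,0,0],"spin": 0},{"xyz": [-0.02,0,0],"spin": 0},{"xyz": [0,0,0],"spin": 0},{"xyz": [0,0,0],"spin": 0},{"xyz": [0,0,0],"spin": 0},{"xyz": [0,0,0],"spin": 0},{"xyz": [0,0,0],"spin": 0}]'

```text
time: 15.5
tool_pos: [546.7, -97.4, 37.2]
tcp_rot: [3.142, 0.001, 3.032]
contact_force: [-0.3, 1.6, 1.0]
grip_width: 27.2
finger_force: 30.0
```

```bash
python3 - <<'E'
from h import *
o=bot.get_obs(); print(ist(o['tool_pos']),o['tool_pos'],o['contact_force'],o['moment'])
E
```

```text
[-89.17856138  94.34046284] [546.71696082 -97.43985074  37.19337082] [-0.26111237  1.58072151  1.00214985] [ 0.24492919 -0.23790189  0.03877685]
```

Request:
jog_arm --targets '[{"xyz": [-0.02,0,0],"spin": 0},{"xyz": [-0.02,0,0],"spin": 0},{"xyz": [0,0,0],"spin": 0},{"xyz": [0,0,0],"spin": 0},{"xyz": [0,0,0],"spin": 0},{"xyz": [0,0,0],"spin": 0},{"xyz": [0,0,0],"spin": 0},{"xyz": [0,0,0],"spin": 0},{"xyz": [0,0,0],"spin": 0},{"xyz": [0,0,0],"spin": 0}]'

```text
time: 16.75
tool_pos: [549.6, -97.7, 37.1]
tcp_rot: [3.141, -0.0, 3.032]
contact_force: [-1.9, 1.7, 2.0]
grip_width: 27.4
finger_force: 30.0
```

Request:
jog_arm --gripper 43 --targets '[{"xyz": [0,0,0],"spin": 0},{"xyz": [0,0,0],"spin": 0},{"xyz": [0,0,0],"spin": 0},{"xyz": [0,0,0],"spin": 0},{"xyz": [0.07,0,0],"spin": 0},{"xyz": [0.1,0,0],"spin": 0},{"xyz": [0.15,0,0],"spin": 0},{"xyz": [0.15,0,0],"spin": 0},{"xyz": [0,0,0],"spin": 0},{"xyz": [0,0,0],"spin": 0}]'

```text
time: 18.0
tool_pos: [512.6, -93.8, 37.3]
tcp_rot: [-3.142, 0.001, 3.032]
contact_force: [0.6, -0.1, 0.0]
grip_width: 39.2
finger_force: 0.0
```

Request:
jog_arm --gripper 0 --targets '[{"xyz": [0,0,0],"spin": 0},{"xyz": [0,0,0],"spin": 0},{"xyz": [0,0,0],"spin": 0},{"xyz": [0,0,0],"spin": 0},{"xyz": [0,0,0],"spin": 0},{"xyz": [0,0,0],"spin": 0},{"xyz": [0,0,0],"spin": 0},{"xyz": [0,0,0],"spin": 0},{"xyz": [0,0,0],"spin": 0},{"xyz": [0,0,0],"spin": 0}]'

```text
time: 19.25
tool_pos: [512.3, -93.6, 37.1]
tcp_rot: [3.142, 0.0, 3.032]
contact_force: [0.3, 0.5, -0.3]
grip_width: 0.8
finger_force: 0.0
```

```bash
python3 - <<'E'
from h import *
o=bot.get_obs(); print(o['time'],ist(o['tool_pos']),o['tool_pos'],o['contact_force'],o['grip_width'])
s=bot.capture('side'); cv2.imwrite('pics/rel.png',cv2.resize(s[185:270,300:410],None,fx=7,fy=7,interpolation=cv2.INTER_CUBIC))
E
```

```text
19.25 [-123.81779606   94.33865824] [512.28688417 -93.63900811  37.11451557] [ 0.29604503  0.46069578 -0.25297646] 0.7921230217729154
```

View pics/rel.png

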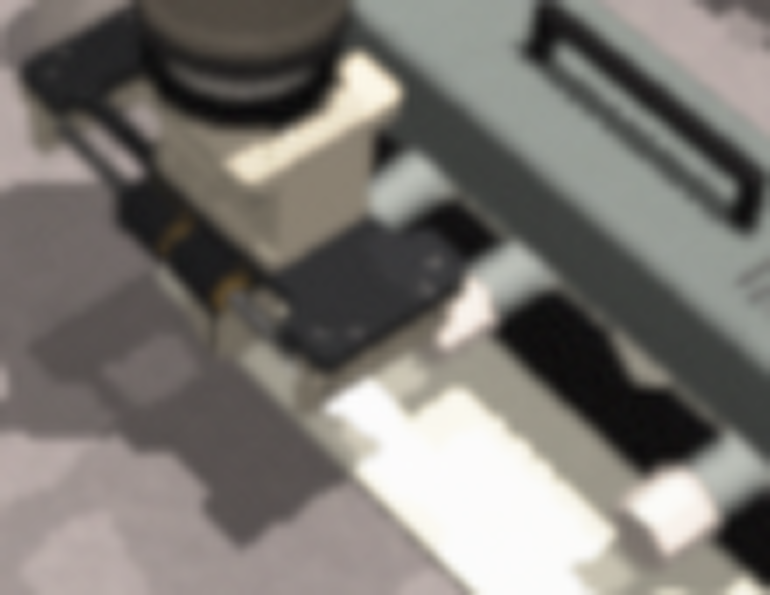

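The tube lies level in the outer groove, with its glass at (410,190) parallel to the loaded tube's. Now I push it home with closed fingers.

Request:
jog_arm --targets '[{"xyz": [-0.06,-0.015,0],"spin": 0},{"xyz": [-0.06,0,0],"spin": 0},{"xyz": [-0.06,0,0],"spin": 0},{"xyz": [-0.05,0,0],"spin": 0},{"xyz": [-0.05,0,0],"spin": 0},{"xyz": [-0.05,0,0],"spin": 0},{"xyz": [-0.05,0,0],"spin": 0},{"xyz": [-0.05,0,0],"spin": 0},{"xyz": [-0.03,0,0],"spin": 0},{"xyz": [0,0,0],"spin": 0}]'

```text
time: 20.55
tool_pos: [549.0, -98.9, 37.1]
tcp_rot: [-3.142, 0.0, 3.032]
contact_force: [0.1, 0.7, 0.2]
grip_width: 0.4
finger_force: 0.0
```

Request:
jog_arm --targets '[{"xyz": [0,0,0],"spin": 0},{"xyz": [0,0,0],"spin": 0},{"xyz": [0.2,0,0],"spin": 0},{"xyz": [0.6,0,0],"spin": 0},{"xyz": [0.7,0,0],"spin": 0},{"xyz": [0,0,-0.7],"spin": 0},{"xyz": [0,0,-0.75],"spin": 0},{"xyz": [0,0,-0.75],"spin": 0},{"xyz": [0,0,-0.75],"spin": 0},{"xyz": [0,0,0],"spin": 0}]'

```text
time: 21.8
tool_pos: [431.4, -86.5, 277.6]
tcp_rot: [-3.139, 0.01, 3.032]
contact_force: [0.3, 0.5, 0.0]
grip_width: 0.6
finger_force: 0.0
```

```bash
python3 - <<'E'
from h import *
x,y=541-8.2,358-.5; plan((x,y,290),RY)
np.set_printoptions(precision=1,suppress=True)
t=bot.capture('top'); s=bot.capture('side'); cv2.imwrite('pics/t1.png',t)
# predicted px of cap face top edge & cap mid (surface) for home tube in each groove
for g in(93,31,-31,-93):
    u=proj('top',np.r_[st(-61,g),68]); v=int(round(u[1])); c=int(round(u[0]))
    print(g,u); print(t[v-6:v+16,c-4:c+5].max(2))
E
```

```text
t21.80 spin -1.73 shift/80 [-1.615  5.459 -0.154]
93 [344.3 187.6]
[[112  85  85 112 126 123 118 120 113]
 [ 98 123 124 118 125 125 125 120 118]
 [ 76  90 119 128 132 126 127 126 123]
 [ 69  91 121 131 132 129 129 125 128]
 [ 93 117 128 132 136 133 131 132 130]
 [104 123 133 140 136 134 135 134 133]
 [104 132 141 137 137 139 136 136 138]
 [118 139 141 138 138 135 139 134 137]
 [132 148 145 141 142 137 139 137 138]
 [145 148 144 143 144 145 143 139 138]
 [157 149 149 148 147 146 144 145 142]
 [163 159 152 151 149 151 147 144 145]
 [165 162 161 155 153 154 150 148 147]
 [173 167 169 164 159 160 153 152 157]
 [174 174 174 169 167 168 161 162 156]
 [178 179 175 172 173 172 168 168 163]
 [180 179 181 180 178 176 172 176 170]
 [177 178 175 177 177 178 177 176 177]
 [172 173 173 176 177 179 180 177 183]
 [168 165 171 172 176 176 177 178 177]
 [158 160 167 164 169 168 171 180 176]
 [151 156 157 161 160 166 168 168 172]]
31 [364.1 190. ]
[[ 90  87 121 151 177 174 166 137 115]
 [100  97  93 107 166 197 190 147 115]
 [106 108 103  96  91  85  94 142 137]
 [117 117 106 106 106 103  95  92  92]
 
[... 1755 characters left out ...]
177 187 219 225 224 206 198 203 219]
 [175 197 222 225 224 207 196 208 218]
 [173 201 223 225 226 204 195 209 219]
 [174 195 222 226 226 202 193 206 219]
 [178 220 233 229 231 208 197 212 221]
 [126 143 152 181 186 194 202 219 221]
 [ 71  70  68  67  65  86 126 205 227]
 [171 192 192 164 147 177 219 229 224]
 [204 226 225 225 226 224 224 224 224]
 [194 223 220 222 220 219 222 224 223]
 [224 220 222 219 219 220 221 224 222]
 [221 219 221 218 219 218 222 223 223]
 [225 224 224 224 225 222 223 224 224]
 [223 224 222 222 222 223 224 223 224]
 [223 224 224 223 225 223 223 223 223]
 [222 224 224 224 222 223 224 223 225]
 [224 223 225 223 222 221 222 224 222]
 [224 223 224 225 224 225 222 223 224]]
```

Request:
jog_arm --gripper 43 --targets '[{"xyz": [0,0,-0.05],"spin": -0.87},{"xyz": [0,0,-0.05],"spin": -0.86},{"xyz": [-0.1,0.35,0],"spin": 0},{"xyz": [-0.2,0.7,0],"spin": 0},{"xyz": [-0.22,0.74,0],"spin": 0},{"xyz": [-0.22,0.74,0],"spin": 0},{"xyz": [-0.22,0.74,0],"spin": 0},{"xyz": [-0.22,0.74,0],"spin": 0},{"xyz": [-0.22,0.74,0],"spin": 0},{"xyz": [-0.2,0.7,0],"spin": 0}]'

```text
time: 23.15
tool_pos: [529.2, 359.3, 278.3]
tcp_rot: [-3.14, -0.004, -3.078]
contact_force: [1.5, -0.3, 0.3]
grip_width: 39.8
finger_force: 0.0
```

```bash
python3 - <<'E'
from h import *
np.set_printoptions(precision=1,suppress=True)
x,y=541-8.2,358-.5; plan((x,y,290),RY); plan((x,y,85),RY); print(bot.get_obs()['tool_pos'])
t=bot.capture('top'); s=bot.capture('side'); cv2.imwrite('pics/t2.png',t); cv2.imwrite('pics/s2.png',s)
for g in(93,31,-93):
    u=proj('top',np.r_[st(-61,g),68]); v=int(round(u[1])); c=int(round(u[0]))
    print(g,u); print(t[v-10:v+12,c-6:c+7].max(2))
E
```

```text
t23.15 spin 0.0 shift/80 [-0.  -0.  -0.1]
t23.15 spin 0.0 shift/80 [-0.  -0.   2.4]
[529.2 359.3 278.3]
93 [344.3 187.6]
[[  0   6  33  88 120 126 115  97  81  65  44  46  37]
 [ 96  96  95 112 127 152 158 156 146 115  65   0  10]
 [122 124 126 126 135 142 154 150 148 143 105  46  32]
 [119 113 119 141 155 167 174 161 151 137 131 126 127]
 [116 110 125 136 145 157 171 174 167 141 123 117 125]
 [115 130 135 170 206 210 209 204 187 146 117 121 124]
 [122 152 160 187 226 229 230 217 217 196 146 121 119]
 [122 152 159 189 221 227 224 213 212 202 151 118 126]
 [123 150 155 203 229 228 222 212 209 203 158 120 119]
 [132 153 168 207 228 226 222 214 213 187 138 121 119]
 [140 152 167 208 228 225 220 215 212 175 123 114 120]
 [135 155 157 202 229 227 222 209 214 198 220 230 230]
 [165 165 181 220 231 231 221 215 215 203 211 225 222]
 [141 119 131 145 182 199 184 205 218 201 215 222 225]
 [139 107  84  73  67  71  69  89 101 159 215 224 225]
 [171 144 118 116 112 138 153 145 149 199 225 225 226]
 [164 142 120 120 119 192 232 229 227 224 222 224 228]
 [165 141 117 119 114 191 226 224 222 223 22
[... 1988 characters left out ...]
02 224 225 228 209 199 212 222 220 222]
 [137 168 175 200 224 225 227 206 199 206 220 223 221]
 [156 180 175 200 224 229 227 205 198 210 219 222 221]
 [157 181 183 220 232 232 232 208 199 215 221 221 221]
 [117 134 126 144 153 183 188 198 202 222 224 221 223]
 [ 89  80  74  69  70  67  69  85 125 207 229 225 226]
 [123 116 176 198 196 164 150 177 221 228 228 224 225]
 [118 116 202 230 228 228 227 225 225 225 225 225 223]
 [113 109 196 223 222 222 221 223 224 226 225 224 226]
 [231 229 227 223 222 223 222 222 225 225 224 224 225]
 [227 228 222 221 222 222 222 221 225 226 226 226 226]
 [224 227 225 225 226 225 225 225 226 227 224 225 225]
 [224 224 226 226 224 225 226 224 223 225 226 225 225]]
```

Tube 1 matches the loaded tubes' cap positions to within a pixel. Now the left tube.

Request:
jog_arm --targets '[{"xyz": [-0.03,0,0.3],"spin": 0},{"xyz": [0,0,0.5],"spin": 0},{"xyz": [0,0,0.5],"spin": 0},{"xyz": [0,0,0.4],"spin": 0},{"xyz": [0,0,0.1],"spin": 0},{"xyz": [0,0,0],"spin": 0},{"xyz": [0,0,0],"spin": 0},{"xyz": [0,0,0],"spin": 0},{"xyz": [0,0,0],"spin": 0},{"xyz": [0,0,0],"spin": 0}]'

```text
time: 24.5
tool_pos: [532.1, 357.7, 137.5]
tcp_rot: [3.141, 0.001, -3.078]
contact_force: [-0.3, -0.0, 0.5]
grip_width: 39.5
finger_force: 0.0
```

```bash
python3 - <<'E'
from h import *
plan((533.5,358.5,84.5),RY); print(bot.get_obs()['tool_pos'])
E
```

```text
t24.50 spin 0.0 shift/80 [-0.018  0.009  0.662]
[532.12050596 357.68626258 137.48409851]
```

Request:
jog_arm --targets '[{"xyz": [-0.018,0.009,0],"spin": 0},{"xyz": [0,0,0.12],"spin": 0},{"xyz": [0,0,0.14],"spin": 0},{"xyz": [0,0,0.14],"spin": 0},{"xyz": [0,0,0.14],"spin": 0},{"xyz": [0,0,0.12],"spin": 0},{"xyz": [0,0,0],"spin": 0},{"xyz": [0,0,0],"spin": 0},{"xyz": [0,0,0],"spin": 0},{"xyz": [0,0,0],"spin": 0}]'

```text
time: 25.75
tool_pos: [533.6, 358.6, 84.8]
tcp_rot: [3.141, 0.001, -3.078]
contact_force: [-1.0, 0.0, 0.4]
grip_width: 39.3
finger_force: 0.1
```

Request:
jog_arm --gripper 15 --targets '[{"xyz": [0,0,0],"spin": 0},{"xyz": [0,0,0],"spin": 0},{"xyz": [0,0,0],"spin": 0},{"xyz": [0,0,0],"spin": 0},{"xyz": [0,0,0],"spin": 0},{"xyz": [0,0,0],"spin": 0},{"xyz": [0,0,0],"spin": 0},{"xyz": [0,0,0],"spin": 0},{"xyz": [0,0,0],"spin": 0},{"xyz": [0,0,0],"spin": 0}]'

```text
time: 27.0
tool_pos: [533.4, 358.6, 84.4]
tcp_rot: [3.141, 0.0, -3.078]
contact_force: [-1.6, 1.6, 2.5]
grip_width: 27.1
finger_force: 30.1
```

Request:
jog_arm --targets '[{"xyz": [0,0,-0.1],"spin": 0},{"xyz": [0,0,-0.2],"spin": 0},{"xyz": [0,0,-0.3],"spin": 0},{"xyz": [0,0,-0.4],"spin": 0},{"xyz": [0,0,-0.5],"spin": 0},{"xyz": [0,0,-0.5],"spin": 0},{"xyz": [0,0,-0.4],"spin": 0},{"xyz": [0,0,-0.2],"spin": 0},{"xyz": [0,0,0],"spin": 0.87},{"xyz": [0,0,0],"spin": 0.86}]'

```text
time: 28.25
tool_pos: [533.5, 358.1, 293.9]
tcp_rot: [3.141, 0.001, 3.028]
contact_force: [0.4, -0.7, 0.0]
grip_width: 27.5
finger_force: 29.9
```

```bash
python3 - <<'E'
from h import *
x,y=st(-195,-31); plan((x,y,290),SY); o=bot.get_obs(); print(x,y,o['tool_pos'],o['grip_width'])
E
```

```text
t28.25 spin -0.03 shift/80 [ 0.533 -7.208  0.048]
427.7754335724917 -210.4058703734085 [533.49022984 358.08643892 293.86033491] 27.539212193651455
```

Request:
jog_arm --targets '[{"xyz": [0.02,-0.3,0],"spin": 0},{"xyz": [0.05,-0.5,0],"spin": 0},{"xyz": [0.06,-0.6,0],"spin": 0},{"xyz": [0.06,-0.65,0],"spin": 0},{"xyz": [0.06,-0.65,0],"spin": 0},{"xyz": [0.06,-0.65,0],"spin": 0},{"xyz": [0.06,-0.65,0],"spin": 0},{"xyz": [0.06,-0.65,0],"spin": 0},{"xyz": [0.05,-0.65,0],"spin": 0},{"xyz": [0.05,-0.65,0],"spin": 0}]'

```text
time: 29.5
tool_pos: [438.4, -111.9, 293.6]
tcp_rot: [-3.141, 0.002, 3.031]
contact_force: [0.6, -0.7, 0.6]
grip_width: 27.6
finger_force: 29.9
```

```bash
python3 - <<'E'
from h import *
x,y=st(-195,-31); plan((x,y,290),SY); o=bot.get_obs(); print(o['tool_pos'],o['grip_width'])
E
```

```text
t29.50 spin -0.0 shift/80 [-0.003 -1.239  0.044]
[ 438.43116293 -111.85640946  293.55142949] 27.617844341746967
```

Request:
jog_arm --targets '[{"xyz": [0,-0.5,0],"spin": 0},{"xyz": [0,-0.4,0],"spin": 0},{"xyz": [0,-0.34,0.1],"spin": 0},{"xyz": [0,0,0.4],"spin": 0},{"xyz": [0,0,0.5],"spin": 0},{"xyz": [0,0,0.5],"spin": 0},{"xyz": [0,0,0.5],"spin": 0},{"xyz": [0,0,0.26],"spin": 0},{"xyz": [0,0,0],"spin": 0},{"xyz": [0,0,0],"spin": 0}]'

```text
time: 30.75
tool_pos: [428.9, -209.3, 112.9]
tcp_rot: [-3.14, 0.002, 3.032]
contact_force: [-1.0, -0.4, -0.4]
grip_width: 27.1
finger_force: 29.9
```

```bash
python3 - <<'E'
from h import *
x,y=st(-132,-31); plan((x,y,103.5),SY); o=bot.get_obs(); print(ist(o['tool_pos']),o['tool_pos'],o['grip_width'])
# glass check: predicted tip vs bright glass just beyond the gripper in side view
s=bot.capture('side'); g=ist(o['tool_pos']); z=o['tool_pos'][2]+19
for L in (80,100,120,132):
    dd=L*np.cos(.436); a=proj('side',np.r_[st(g[0]+dd,g[1]),z-dd*np.tan(.436)+12])
    u,v=a.round().astype(int); print(L,a.round(1),s[v-5:v+6,u].tolist())
E
```

```text
t30.75 spin 0.0 shift/80 [-0.775 -0.016  0.117]
[-193.96127419  -29.73991937] [ 428.94621093 -209.2674351   112.89390314] 27.116847698384216
80 [363.6 245. ] [[117, 132, 141], [108, 121, 129], [86, 93, 99], [65, 66, 69], [56, 54, 54], [56, 54, 54], [58, 56, 56], [59, 56, 57], [59, 56, 57], [58, 55, 56], [56, 53, 53]]
100 [368.5 243.5] [[182, 191, 190], [166, 174, 172], [129, 134, 132], [86, 87, 86], [64, 63, 63], [64, 61, 61], [64, 61, 62], [64, 61, 62], [65, 62, 63], [65, 63, 63], [63, 61, 62]]
120 [373.3 242.1] [[185, 194, 192], [194, 203, 200], [185, 194, 191], [175, 183, 180], [167, 173, 171], [155, 161, 159], [135, 141, 139], [98, 100, 99], [72, 70, 71], [65, 63, 63], [65, 63, 63]]
132 [376.1 241.3] [[138, 143, 140], [155, 160, 157], [164, 171, 168], [175, 183, 180], [180, 189, 187], [167, 175, 173], [146, 153, 152], [121, 126, 125], [85, 85, 86], [67, 66, 67], [64, 62, 63]]
```

Request:
jog_arm --targets '[{"xyz": [0,0,0.117],"spin": 0},{"xyz": [0,0,0],"spin": 0},{"xyz": [-0.1,0,0],"spin": 0},{"xyz": [-0.15,0,0],"spin": 0},{"xyz": [-0.15,0,0],"spin": 0},{"xyz": [-0.15,0,0],"spin": 0},{"xyz": [-0.15,0,0],"spin": 0},{"xyz": [-0.075,0,0],"spin": 0},{"xyz": [0,0,0],"spin": 0},{"xyz": [0,0,0],"spin": 0}]'

```text
time: 32.05
tool_pos: [489.5, -215.3, 102.0]
tcp_rot: [3.141, -0.001, 3.032]
contact_force: [-0.2, 0.6, 0.2]
grip_width: 27.2
finger_force: 29.9
```

Request:
jog_arm --targets '[{"xyz": [0,0,0.05],"spin": 0},{"xyz": [0,0,0.05],"spin": 0},{"xyz": [0,0,0.05],"spin": 0},{"xyz": [0,0,0.05],"spin": 0},{"xyz": [0,0,0.05],"spin": 0},{"xyz": [0,0,0.05],"spin": 0},{"xyz": [0,0,0.05],"spin": 0},{"xyz": [0,0,0.05],"spin": 0},{"xyz": [0,0,0],"spin": 0},{"xyz": [0,0,0],"spin": 0}]'

```text
time: 33.3
tool_pos: [490.1, -215.4, 70.2]
tcp_rot: [3.142, 0.0, 3.032]
contact_force: [1.7, -0.2, 0.7]
grip_width: 27.2
finger_force: 29.9
```

Request:
jog_arm --targets '[{"xyz": [0,0,0.05],"spin": 0},{"xyz": [0,0,0.05],"spin": 0},{"xyz": [0,0,0.05],"spin": 0},{"xyz": [0,0,0.05],"spin": 0},{"xyz": [0,0,0.05],"spin": 0},{"xyz": [0,0,0.05],"spin": 0},{"xyz": [0,0,0.05],"spin": 0},{"xyz": [0,0,0.05],"spin": 0},{"xyz": [0,0,0.03],"spin": 0},{"xyz": [0,0,0],"spin": 0}]'

```text
time: 34.55
tool_pos: [489.8, -215.4, 35.6]
tcp_rot: [3.141, -0.0, 3.032]
contact_force: [-0.8, 1.4, 1.4]
grip_width: 27.4
finger_force: 30.0
```

```bash
python3 - <<'E'
from h import *
o=bot.get_obs(); print(ist(o['tool_pos']),o['tool_pos'],o['contact_force'],o['moment'])
E
```

```text
[-132.76855507  -29.14168237] [ 489.8347607  -215.39044651   35.55452476] [-0.82043391  1.37314107  1.44880075] [0.12286739 0.04785568 0.07097983]
```

Request:
jog_arm --targets '[{"xyz": [0,-0.008,-0.018],"spin": 0},{"xyz": [-0.06,0,0],"spin": 0},{"xyz": [-0.06,0,0],"spin": 0},{"xyz": [-0.06,0,0],"spin": 0},{"xyz": [-0.06,0,0],"spin": 0},{"xyz": [-0.06,0,0],"spin": 0},{"xyz": [-0.06,0,0],"spin": 0},{"xyz": [-0.06,0,0],"spin": 0},{"xyz": [0,0,0],"spin": 0},{"xyz": [0,0,0],"spin": 0}]'

```text
time: 35.8
tool_pos: [524.1, -219.9, 37.5]
tcp_rot: [-3.141, 0.002, 3.032]
contact_force: [1.9, 2.6, 2.2]
grip_width: 27.5
finger_force: 30.1
```

```bash
python3 - <<'E'
from h import *
o=bot.get_obs(); print(ist(o['tool_pos']),o['tool_pos'],o['contact_force'],o['moment'])
E
```

```text
[-98.24729999 -29.90412023] [ 524.06367356 -219.937961     37.4612928 ] [1.93734048 2.63943086 2.21053608] [ 0.48662339 -0.47022581  0.20320762]
```

Request:
jog_arm --targets '[{"xyz": [0,0.008,0],"spin": 0},{"xyz": [-0.03,0,0],"spin": 0},{"xyz": [-0.03,0,0],"spin": 0},{"xyz": [-0.03,0,0],"spin": 0},{"xyz": [-0.03,0,0],"spin": 0},{"xyz": [-0.03,0,0],"spin": 0},{"xyz": [0,0,0],"spin": 0},{"xyz": [0,0,0],"spin": 0},{"xyz": [0,0,0],"spin": 0},{"xyz": [0,0,0],"spin": 0}]'

```text
time: 37.05
tool_pos: [535.6, -220.4, 37.3]
tcp_rot: [3.142, 0.001, 3.032]
contact_force: [0.8, 3.1, 2.1]
grip_width: 26.9
finger_force: 30.1
```

```bash
python3 - <<'E'
from h import *
o=bot.get_obs(); print(ist(o['tool_pos']),o['tool_pos'],o['contact_force'],o['moment'])
E
```

```text
[-86.74997412 -29.14400078] [ 535.57495534 -220.44459254   37.26475928] [0.84992468 3.13967719 2.08013995] [ 0.66579919 -0.29769552  0.23549407]
```

Request:
jog_arm --gripper 40 --targets '[{"xyz": [0,0,0],"spin": 0},{"xyz": [0,0,0],"spin": 0},{"xyz": [0,0,0],"spin": 0},{"xyz": [0,0,0],"spin": 0},{"xyz": [0.07,0,0],"spin": 0},{"xyz": [0.1,0,0],"spin": 0},{"xyz": [0.15,0,0],"spin": 0},{"xyz": [0.15,0,0],"spin": 0},{"xyz": [0,0,0],"spin": 0},{"xyz": [0,0,0],"spin": 0}]'

```text
time: 38.3
tool_pos: [498.1, -216.5, 37.4]
tcp_rot: [-3.141, 0.001, 3.032]
contact_force: [-0.2, -0.8, 0.8]
grip_width: 36.5
finger_force: 0.0
```

Request:
jog_arm --gripper 0 --targets '[{"xyz": [0,0,0],"spin": 0},{"xyz": [0,0,0],"spin": 0},{"xyz": [0,0,0],"spin": 0},{"xyz": [0,0,0],"spin": 0},{"xyz": [0,0,0],"spin": 0},{"xyz": [0,0,0],"spin": 0},{"xyz": [0,0,0],"spin": 0},{"xyz": [0,0,0],"spin": 0},{"xyz": [0,0,0],"spin": 0},{"xyz": [0,0,0],"spin": 0}]'

```text
time: 39.55
tool_pos: [497.8, -216.3, 37.2]
tcp_rot: [3.141, 0.0, 3.032]
contact_force: [-0.8, -0.8, 1.2]
grip_width: 0.8
finger_force: 0.0
```

```bash
python3 - <<'E'
from h import *
x,y=st(-86.3,-30); plan((x,y,37.2),SY); o=bot.get_obs(); print(ist(o['tool_pos']),o['tool_pos'],o['grip_width'])
E
```

```text
t39.55 spin 0.0 shift/80 [-0.48  -0.011 -0.   ]
[-124.71273495  -29.14434819] [ 497.84159958 -216.27745047   37.16334718] 0.8037768241636917
```

Push home, then back off, up and aside.

Request:
jog_arm --targets '[{"xyz": [-0.06,-0.011,0],"spin": 0},{"xyz": [-0.06,0,0],"spin": 0},{"xyz": [-0.06,0,0],"spin": 0},{"xyz": [-0.05,0,0],"spin": 0},{"xyz": [-0.05,0,0],"spin": 0},{"xyz": [-0.05,0,0],"spin": 0},{"xyz": [-0.05,0,0],"spin": 0},{"xyz": [-0.05,0,0],"spin": 0},{"xyz": [-0.05,0,0],"spin": 0},{"xyz": [0,0,0],"spin": 0}]'

```text
time: 40.8
tool_pos: [536.3, -221.5, 37.2]
tcp_rot: [-3.141, 0.0, 3.032]
contact_force: [0.4, 0.2, -0.4]
grip_width: 0.3
finger_force: 0.0
```

Request:
jog_arm --targets '[{"xyz": [0,0,0],"spin": 0},{"xyz": [0,0,0],"spin": 0},{"xyz": [0.2,0,0],"spin": 0},{"xyz": [0.6,0,0],"spin": 0},{"xyz": [0.5,0,0],"spin": 0},{"xyz": [0,0,-0.7],"spin": 0},{"xyz": [0,0,-0.75],"spin": 0},{"xyz": [0,0,-0.75],"spin": 0},{"xyz": [0,0,-0.75],"spin": 0},{"xyz": [0,0,0],"spin": 0}]'

```text
time: 42.05
tool_pos: [434.2, -211.2, 278.0]
tcp_rot: [-3.137, 0.009, 3.032]
contact_force: [-0.0, 0.2, -0.9]
grip_width: 0.5
finger_force: 0.0
```

Request:
jog_arm --targets '[{"xyz": [0,0.4,0],"spin": 0},{"xyz": [0,0.6,0],"spin": 0},{"xyz": [0,0.6,0],"spin": 0},{"xyz": [0,0.6,0],"spin": 0},{"xyz": [0,0.6,0],"spin": 0},{"xyz": [0,0.6,0],"spin": 0},{"xyz": [0,0.6,0],"spin": 0},{"xyz": [0,0.6,0],"spin": 0},{"xyz": [0,0.4,0],"spin": 0},{"xyz": [0,0,0],"spin": 0}]'

```text
time: 43.3
tool_pos: [475.7, 189.2, 271.7]
tcp_rot: [-3.141, -0.002, 3.035]
contact_force: [-0.5, -0.9, -0.7]
grip_width: 0.5
finger_force: 0.0
```

```bash
python3 - <<'E'
from h import *
t=bot.capture('top'); s=bot.capture('side'); cv2.imwrite('pics/t3.png',t); cv2.imwrite('pics/s3.png',s)
t0=cv2.imread('pics/topraw.png'); s0=cv2.imread('pics/side0.png')
for g in(93,31,-31,-93):
    u=proj('top',np.r_[st(-61,g),68]); v=int(round(u[1])); c=int(round(u[0])); print(g,u.round(1))
    print(t[v-10:v+9,c-5:c+6].max(2).tolist() if g==-31 else '', 'column', t[v-10:v+9,c-1].max(1).tolist())
    w=proj('side',np.r_[st(-61,g),65]); a,b=w.round().astype(int); print(' side',w.round(1),s[b-7:b+11,a].max(1).tolist())
# shift of other things: template match from first picture
for nm,(x,y) in dict(short=(212,178),loadL=(364,188),loadR=(403,193),wash=(287,175),beaker=(273,226),flask=(295,140),reag=(457,190),vials=(454,222)).items():
    T=t0[y-10:y+11,x-10:x+11]; r=cv2.matchTemplate(t[y-16:y+17,x-16:x+17],T,cv2.TM_CCOEFF_NORMED); _,m,_,l=cv2.minMaxLoc(r); print(nm,round(m,3),np.array(l)-6)
E
```

```text
93 [344.3 187.6]
 column [118, 147, 140, 161, 151, 208, 223, 223, 223, 223, 221, 224, 227, 193, 69, 132, 188, 185, 220]
 side [349.5 216.9] [178, 211, 239, 246, 246, 246, 245, 245, 243, 233, 196, 159, 146, 142, 142, 142, 146, 162]
31 [364.1 190. ]
 column [63, 148, 146, 159, 148, 219, 228, 224, 222, 221, 222, 223, 226, 188, 64, 150, 229, 223, 221]
 side [363.9 230.2] [114, 197, 237, 245, 246, 245, 243, 240, 239, 236, 220, 176, 143, 140, 143, 145, 151, 185]
-31 [384.  192.5]
[[29, 45, 42, 34, 35, 31, 35, 38, 36, 44, 42], [9, 66, 118, 139, 134, 128, 107, 78, 61, 36, 40], [93, 105, 123, 132, 150, 155, 150, 130, 77, 11, 12], [112, 118, 126, 134, 154, 153, 145, 142, 111, 92, 71], [112, 125, 146, 161, 172, 173, 168, 159, 127, 118, 125], [112, 120, 156, 190, 152, 124, 136, 145, 122, 107, 114], [129, 139, 204, 209, 204, 201, 195, 187, 146, 111, 116], [149, 152, 194, 226, 225, 224, 212, 213, 176, 132, 113], [148, 160, 205, 224, 220, 222, 211, 211, 171, 119, 110], [153, 158, 206, 222, 222, 214, 208, 210, 170, 118, 111], [152, 160, 203, 225, 221, 217, 206, 208, 169, 123, 113], [154, 174, 212, 2
[... 315 characters left out ...]
 [114, 111, 192, 221, 220, 218, 215, 221, 221, 219, 222], [112, 108, 187, 218, 216, 218, 217, 214, 219, 222, 224]] column [35, 134, 150, 154, 172, 152, 204, 225, 220, 222, 221, 223, 225, 233, 105, 65, 227, 220, 216]
 side [379.1 244.3] [140, 221, 242, 245, 246, 246, 246, 246, 245, 240, 222, 176, 154, 148, 143, 145, 163, 201]
-93 [403.9 194.9]
 column [73, 148, 149, 167, 153, 214, 223, 224, 221, 219, 220, 222, 227, 179, 64, 163, 223, 217, 217]
 side [395.3 259.3] [165, 221, 240, 245, 246, 246, 244, 241, 239, 237, 228, 202, 159, 137, 137, 139, 149, 188]
short 0.313 [ 6 -6]
loadL 0.97 [0 0]
loadR 0.999 [0 0]
wash 0.998 [0 0]
beaker 0.84 [0 0]
flask 0.997 [0 0]
reag 0.993 [0 0]
vials 0.999 [0 0]
```

```bash
python3 -c "
from plant import bot
print(bot.close_job())"
```

```text
the job is handed in; nothing more can be done
None
```

I laid both long tubes level in the two empty grooves (stand y = +93 and −31 mm), caps to the robot and round ends within about 2 mm of where the loaded tubes sit, and handed the job in at about 43 s; the hand-in gave no verdict, and the arm hid the short tube in the last picture, so I couldn't recheck it.

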